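# Put the cheese tools back in their fitted case

## Task

Put the two cheese tools away in their open wooden case: each goes, right way up, into the cutout of its own shape in the grey insert and is pressed fully home, butt and neck alike, so that the sprung grips hold the whole handle down. Press firmly but without ramming the tools into the case, and leave the cheeses on the board where they are.

Things in the scene. Friction and masses are not known exactly. Their poses are not given: they have to be found in the camera images.
- case: Open shallow wooden case, 294 (x) x 194 (y) x 46 mm high, fixed to the table; origin at the centre of its underside, x along its length. Walls 8 mm. In it lies a rigid grey insert, 250 x 176 mm, shifted along the case's x by an unreported -12 to +12 mm; it stays put when pushed. The shift can be seen, or felt by pushing closed fingers against both ends of a finger notch.
- insert_mid (a point): Point fixed to the case at its centre, at the height of the insert's flat top face (42 mm above the table); the insert's real centre is up to 12 mm from it along the case's x. Both cutouts are 16 mm deep, sharp-edged, with 2 to 2.5 mm free round the tool. The handle channels are 24 mm wide.
- slicer_place (a point): Point fixed to the case: where the slicer's origin lies when home if the insert is not shifted (add the shift along case x), at case (0, +44, 26) mm. The slicer's x then points along the case's +x. Two pairs of sprung rubber beads in the channel walls, 1 mm proud of the insert's top, grip the handle at slicer x = -86 and -18 mm.
- knife_place (a point): Point fixed to the case: where the knife's origin lies when home if the insert is not shifted (add the shift along case x), at case (0, -44, 26) mm. The knife's x then points along the case's -x. Two pairs of sprung rubber beads in the channel walls, 1 mm proud of the insert's top, grip the handle at knife x = -78 and -10 mm.
- slicer_notch (a point): Point fixed to the case: centre of the floor of the slicer's finger notch if the insert is not shifted, at case (-52, +44, 26) mm. The notch crosses the handle channel, is 56 mm long (case x), 72 mm wide (y) and 16 mm deep, and moves with the insert.
- knife_notch (a point): Point fixed to the case: centre of the floor of the knife's finger notch (same size as the slicer's) if the insert is not shifted, at case (+44, -44, 26) mm. A tool laid in its cutout rests on the beads about 10 mm up, often tilted; roughly 6 to 15 N downward on the handle over a pair pops it to the floor. Press over both pairs, then check the first again.
- slicer: Cheese slicer with a wooden handle and a broad flat steel head, 216 mm long (x -108 to +108), head 60 mm wide (x +64 to +108, 2 mm thick), handle from x = -108 to +2, about 19 mm wide and 20 mm high at its belly (x = -52, a good place to grip it from above), 17 mm wide near the ends. Lies flat, 75 g. Origin: middle of its length, at its underside; x points to the head, z up.
- knife: Cheese knife with a round wooden handle and a narrow round-ended steel blade, 190 mm long (x -95 to +95), blade 30 mm wide and 3 mm thick (x +24 to +95), handle from x = -95 to +10, 20 mm thick at its belly (x = -44, a good place to grip it from above), 16 to 18 mm near the ends, top at z = 20 mm. Lies flat, 80 g. Origin: middle of its length, at its underside; x points to the blade end, z up.
- slicer_butt (a point): Point on the slicer's underside plane near the butt of its handle, at x = -95 mm; 26 mm above the case's underside when home.
- slicer_end (a point): Point on the slicer's underside plane in its head, at x = +100 mm; 26 mm above the case's underside when home.
- knife_butt (a point): Point on the knife's underside plane near the butt of its handle, at x = -85 mm; 26 mm above the case's underside when home.
- knife_end (a point): Point on the knife's underside plane in its blade, at x = +88 mm; 26 mm above the case's underside when home.
- board: Wooden serving board, 235 x 385 x 22 mm on 8 mm feet, fixed; the two tools and two cheeses lie on it, 30 mm above the table. Origin: centre of its underside, 8 mm above the table.
- waxed_cheese: Small round waxed cheese, 68 mm across, 40 mm high, on the board, a bystander.
- wedge: Cheese wedge, 59 x 85 x 31 mm, on the board, a bystander.

How it is judged (in metres and radians):
At the end, for the whole second after the job is handed in: Both tools lie at rest, right way round, in their own cutouts (each end within 6 mm across and, insert's play included, 17 mm along the case of its place), and the butt and the far end of each are down to within 4.5 mm of the cutout's floor (z of each of slicer_butt, slicer_end, knife_butt, knife_end in the frame of case below 0.0305 m and x of slicer_butt in the frame of case between -0.112 and -0.078 m and y of slicer_butt in the frame of case between 0.038 and 0.05 m and x of slicer_end in the frame of case between 0.083 and 0.117 m and y of slicer_end in the frame of case between 0.038 and 0.05 m and linear speed of each of slicer, knife below 0.01 m/s and x of knife_butt in the frame of case between 0.068 and 0.102 m and y of knife_butt in the frame of case between -0.05 and -0.038 m and x of knife_end in the frame of case between -0.105 and -0.071 m and y of knife_end in the frame of case between -0.05 and -0.038 m); the robot touches nothing.
It fails at once if a cheese is pushed more than 30 mm (distance of any of waxed_cheese, wedge from where it was at the start of the episode above 0.03 m).
It fails at once if a cheese is knocked over (angle between any of waxed_cheese, wedge's own z axis and vertical above 0.5 rad).
It fails at once if a tool is forced against the case or its insert with more than 110 N in all (its contacts added up; the beads alone make about 30 N) (contact force between any of slicer, knife and case above 110 N).
It also fails if it takes over 72 s, if anything falls off the work surface, if the arm or the gripper's body presses on something with over 40 N, if the wrist force passes 120 N, or if a joint passes its speed limit or range.

## Robot

A 7-joint arm with a two-finger parallel gripper is mounted at the origin on a cart in front of the work surface, level with it; the furniture and walls round the work are solid. World frame = base frame: x ahead of the robot, y to its left, z up, the work surface at z = 0. Lengths are in mm, angles in rad, forces in N, time in s.
With the tool pointing down it reaches from about 400 to 850 mm from the base axis. Payload 6.9 kg.
Tool frame: the origin (TCP) lies at the very end of the fingers, on their centre line; the grasp point (between the pads) lies 19 mm behind it; z points along the fingers, y is the line along which they close (so a half turn about z gives the same grasp; the last joint's range is limited). The gripper opens to 85 mm and grips with 20 to 120 N. Pads are 22 mm wide; open, the fingers measure 114 mm over their backs; the gripper's body (76 mm by 85 mm) begins 54 mm behind the grasp point. The pads swing forward as they close: fully open they stand 13 mm farther back than shut.
Start: joints at [1.433, 0.507, -0.238, 1.5, 0.126, 1.149, -0.155], TCP at [150.234, -606.664, 231.275] pointing down, gripper open.
Joint ranges: [-3.08, 3.08], [-0.24, 2.05], [-1.43, 1.35], [0, 2.5], [-1.52, 4.66], [0.17, 1.96], [-2.89, 2.89]. Speed limits (rad/s): [2.39, 2.39, 3.14, 3.14, 3.14, 3.14, 3.14].

## Interface

Orientations are given as a 3x3 rotation matrix whose columns are the frame's x, y, z axes.
In Python, from rig import r gives the robot as it stands. The module is installed in compiled form; this text tells all that it offers.
- The arm moves only by the tool drive_tool, never from a script. Its argument "moves" is a list of rows, each a list of 3 entries, a list of its own where there are three numbers: the closure, from 0 (fully open) to 1 (shut), then the shift along the tool's x, y, z in cm, then the turn about the tool's z in units of 6 degrees (1.0 is 6 degrees). In form: [[gripper, [tx, ty, tz], roll], ...]. A call has 1 to 5 rows; each row shifts and turns the commanded pose from where the row before left it, along the tool's axes as they then stand; what a row does not reach is not made up. A row lasts 1/10 s, in which the tool goes at most 50 mm and 8.59 degrees, less where a joint would pass 70% of its speed; a pose out of reach is approached as far as the arm can. A call with a gripper value outside its range is refused whole. The fingers move at their own pace and stop on an object; "squeeze" is the grip in N (left out, the last holds). Time passes only in rows, so rows that do not move let the fingers close. It gives the time, the measured TCP pose, the force, the opening and the grip force at its end, in the units of the state.
- r.get_state(): the state, without advancing time (a new reading comes with each control period).
- r.grab_frame(name): name is "scene" or "top" or "wrist"; returns the picture (420x560x3 uint8, blue, green, red); there is no depth.
- r.get_calibration(name): a dict with "camera_matrix" (3x3 intrinsics, pixels), "R" (3x3) and "t" (3): a world point X has camera coordinates R X + t. Camera axes: x right, y down, z forward; pixel columns grow to the right and rows downward; lengths in mm; the calibration is good to about 2 mm. A picture is of the moment at which its call begins: read the wrist's pose just before it. get_calibration takes no time and is no camera call; for the wrist camera it gives the pose at the moment of the call.
- r.close_job(): hands the job in; it is judged then, once.
Trained networks look in the newest picture that a camera, given by its name, has taken for a name from the list of things; names that differ only in an ending like _2 or _b are one class to them, and where a whole thing is asked for, a point or a joint stands for the part that bears it (a point fixed in the world has none). Each returns a list of dicts, best first, with "p" (0 to 1); they miss things now and then, are a little off and sometimes report something else, mostly with a low value. They report only what shows in the picture. A call takes as long as a camera call.
- r.regions_of(camera, target): "region" (420x560 bool, what is visible of it) and "uv" ([column, row] in pixels, amid what is visible of it).
The state is a dict: "t": time; "joint_pos": joint angles; "joint_vel": joint speeds; "joint_torque": joint torques, N m; "eef_pos": TCP position; "ee_rot": TCP orientation; "contact_force": force on the tool from outside, world axes, zero at the start; "ft_torque": the same for the moment, N m; "opening": finger opening in mm; "gripper_force": force on a finger pad.
Only numpy, scipy, OpenCV 4.12 (cv2) and the standard library are available. Lean on these libraries where they do the work, as an engineer would, in place of code of your own. Each camera call takes 0.05 s, during which the arm holds its last target. There are 200 camera calls.

## Working session

There is one attempt and no reset: what is moved stays moved. The work goes in short steps, Python scripts to look and compute and a tool call to move; the robot and the scene stay as the last step left them, time stands still between calls to the robot, and variables do not carry over. Pictures are saved under pics/ and viewed, at most 10 in all, crops included, and the job is handed in when it is done.

Besides the shell and the picture viewer there is one more tool, called by a JSON object that holds its "name" and its "arguments", one argument or row to a line. drive_tool: Moves the arm, as the interface text tells. Its arguments: {"type":"object","properties":{"moves":{"type":"array"},"squeeze":{"type":"number"}},"required":["moves"]}

```bash
mkdir -p pics; cat > h.py <<'E'
import numpy as np, cv2
from rig import r
def ray(cam,uv,z):
    c=r.get_calibration(cam);K=np.array(c["camera_matrix"]);R=np.array(c["R"]);t=np.array(c["t"]).ravel()
    o=-R.T@t;uv=np.atleast_2d(np.array(uv,float))
    d=np.c_[uv,np.ones(len(uv))]@np.linalg.inv(K).T@R
    return o+d*((z-o[2])/d[:,2])[:,None]
def proj(cam,X):
    c=r.get_calibration(cam);K=np.array(c["camera_matrix"]);R=np.array(c["R"]);t=np.array(c["t"]).ravel()
    p=(np.atleast_2d(X)@R.T+t)@K.T
    return p[:,:2]/p[:,2:]
def st():
    s=r.get_state();print("t",round(s["t"],2),"pos",np.round(s["eef_pos"],1),"F",np.round(s["contact_force"],1),"open",round(s["opening"],1));print(np.round(s["ee_rot"],3).tolist());return s
E
python3 - <<'E'
from h import *
np.set_printoptions(suppress=True,precision=1)
st()
im=r.grab_frame("top");sc=r.grab_frame("scene")
cv2.imwrite("pics/top.png",im);cv2.imwrite("pics/scene.png",sc)
for n,z in [("slicer",40),("knife",40),("case",44),("waxed_cheese",60),("wedge",50),("board",30)]:
    for d in r.regions_of("top",n)[:2]:
        m=d["region"].astype(np.uint8);ys,xs=np.nonzero(m)
        q=cv2.minAreaRect(np.c_[xs,ys].astype(np.float32));
        print(n,round(d["p"],2),d["uv"],m.sum(),"px",cv2.boxPoints(q).tolist() and np.round(cv2.boxPoints(q)).tolist());print(ray("top",cv2.boxPoints(q),z)[:,:2].tolist(), ray("top",d["uv"],z))
E
```

```text
t 0.0 pos [ 150.1 -606.2  230.4] F [-0.3  0.1 -0.3] open 85.5
[[0.971, 0.24, -0.0], [0.24, -0.971, 0.002], [-0.0, -0.002, -1.0]]
slicer 0.63 [247.1, 181.5] 814 px [[230.0, 244.0], [243.0, 162.0], [265.0, 165.0], [252.0, 248.0]]
[[439.7755035088728, 103.81980323886799], [650.4448039943843, 71.06916230230532], [640.8581367209472, 14.424883180481164], [430.45189417282927, 48.41787717063126]] [[598.6  61.2  40. ]]
knife 0.69 [200.9, 215.3] 547 px [[198.0, 169.0], [209.0, 169.0], [210.0, 241.0], [199.0, 241.0]]
[[630.9858986394322, 187.12170830997948], [631.4748209483982, 158.57956263729903], [447.44157252225824, 152.42619322582658], [447.03812995074486, 180.43181027653293]] [[512.1 177.3  40. ]]
case 0.65 [361.5, 230.1] 8788 px [[301.0, 266.0], [351.0, 162.0], [421.0, 195.0], [372.0, 300.0]]
[[384.34665810216137, -74.67157276191773], [649.7026928293056, -204.45739137038584], [562.2081102217508, -383.745920517089], [301.08771817841995, -249.64092997512506]] [[ 473.7 -228.2   44. ]]
waxed_cheese 0.88 [159.1, 176.0] 619 px [[143.0, 163.0], [170.0, 163.0], [170.0, 190.0], [143.0, 190.0]]
[[6
[... 335 characters left out ...]
30959, 326.4363419601221], [505.047084658714, 253.46773093881978], [458.174008263652, 275.48204068191484]] [[498.6 308.5  50. ]]
board 0.65 [222.0, 200.6] 11100 px [[139.0, 243.0], [143.0, 152.0], [293.0, 157.0], [290.0, 248.0]]
[[442.4398645089446, 332.58348368592317], [677.2368038897898, 333.05911711219835], [664.2095461059266, -56.7833256846405], [428.87905265528104, -47.89892038053145]] [[550.7 125.9  30. ]]
board 0.53 [202.4, 217.7] 605 px [[197.0, 169.0], [210.0, 169.0], [211.0, 241.0], [199.0, 241.0]]
[[632.7904595098204, 190.2492251299164], [633.5486140329249, 158.45375647030372], [447.79607399616805, 151.07411251842956], [447.1411465962466, 182.27306186381017]] [[506.8 175.2  30. ]]
```

View pics/top.png

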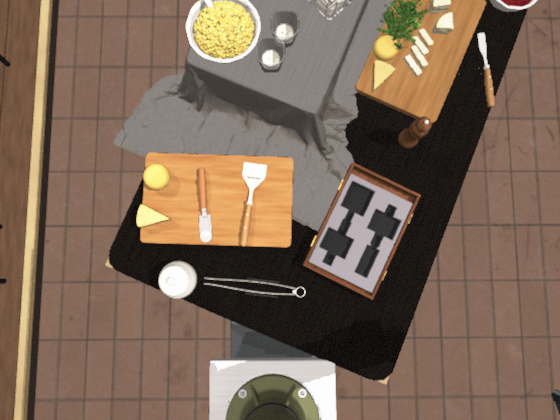

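The top view shows the board at left with the knife (handle 202,170 to blade 206,240) and the slicer (head 255,170, butt 245,243). The case is at (361,230). Its slicer cutout is on the left with the head up the image, and the knife cutout is on the right with the blade toward the robot. So case +x points up and right, about (0.90,-0.44). I'll move over the case for a wrist view.

{"name": "drive_tool", "arguments": {
  "moves": [
    [0, [4, -2.9, -1], 0],
    [0, [4, -2.9, -1], 0],
    [0, [4, -2.9, -1], 0],
    [0, [4, -2.9, -1], 0],
    [0, [4, -2.9, -1], 0]
  ]
}}

```text
t: 0.9
eef_pos: [309.2, -417.7, 281.5]
ee_rot: [[0.971, 0.24, 0.0], [0.24, -0.971, -0.0], [0.0, 0.001, -1.0]]
contact_force: [1.1, -0.3, -0.1]
opening: 85.6
gripper_force: 0.0
```

{"name": "drive_tool", "arguments": {
  "moves": [
    [0, [4, -2.9, -1], 0],
    [0, [4, -2.9, -1], 0],
    [0, [4, -2.9, -1], 0],
    [0, [4, -2.9, -1], 0],
    [0, [4, -2.9, -1], 0]
  ]
}}

```text
t: 1.4
eef_pos: [467.1, -230.4, 331.2]
ee_rot: [[0.971, 0.24, 0.001], [0.24, -0.971, -0.001], [0.0, 0.001, -1.0]]
contact_force: [1.0, -1.5, -0.3]
opening: 85.7
gripper_force: 0.0
```

{"name": "drive_tool", "arguments": {
  "moves": [
    [0, [0, 0, 0], 1.33],
    [0, [0, 0, 0], 1.33],
    [0, [0, 0, 0], 1.33],
    [0, [0, 0, 0], 1.33],
    [0, [0, 0, 0], 1.33]
  ]
}}

```text
t: 1.9
eef_pos: [466.2, -232.0, 330.6]
ee_rot: [[0.896, -0.443, 0.0], [-0.443, -0.896, -0.0], [0.0, 0.0, -1.0]]
contact_force: [0.1, 0.7, -0.2]
opening: 85.5
gripper_force: 0.0
```

```bash
python3 - <<'E'
from h import *
np.set_printoptions(suppress=True,precision=1)
st()
c=r.get_calibration("wrist");R=np.array(c["R"]);print("cam",-R.T@np.array(c["t"]).ravel(),R[2])
im=r.grab_frame("wrist")
cv2.imwrite("pics/w1.png",im)
u,v=np.meshgrid([0,280,559],[0,210,419]);print(ray("wrist",np.c_[u.ravel(),v.ravel()],42)[:,:2].tolist())
E
```

```text
t 1.9 pos [ 466.2 -232.   330.6] F [ 0.1  0.7 -0.2] open 85.5
[[0.896, -0.443, 0.0], [-0.443, -0.896, -0.0], [0.0, 0.0, -1.0]]
cam [ 535.9 -266.4  473.9] [-0.3  0.1 -1. ]
[[753.0177143909557, -46.52026841846393], [619.7214501002352, -310.7007435317124], [486.9178769931497, -573.9047517374341], [569.4612163589863, 106.94260345056779], [411.6045102571621, -205.95275336547397], [254.3349070854997, -517.6843852732925], [304.47442617980107, 328.48547588634347], [111.17013780707447, -54.74018645606665], [-81.40879167995229, -436.5278251428801]]
```

View pics/w1.png

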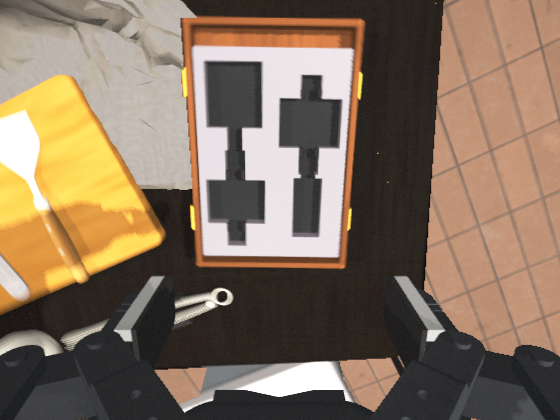

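The wrist view shows the case upright, with rim from (182,18) to (345,268). The insert is light grey, with a wide gap at the top (+x), so it is shifted toward -x. I'll measure that by projecting the masks onto their planes.

```bash
python3 - <<'E'
from h import *
np.set_printoptions(suppress=True,precision=1)
im=r.grab_frame("wrist")
reg=[d for d in r.regions_of("wrist","case")][0]; m=reg["region"].astype(np.uint8);print(reg["p"],m.sum())
def rect(mask,z):
    c=max(cv2.findContours(mask,cv2.RETR_EXTERNAL,cv2.CHAIN_APPROX_NONE)[0],key=cv2.contourArea)[:,0]
    w=ray("wrist",c,z)[:,:2].astype(np.float32)
    q=cv2.minAreaRect(w);print(q);return q,w
(qc,w)=rect(m,46)
g=im.astype(int);ins=((g.min(2)>130)&(g.max(2)-g.min(2)<45)&(cv2.erode(m,np.ones((3,3)))>0)).astype(np.uint8)
ins=cv2.morphologyEx(ins,cv2.MORPH_OPEN,np.ones((3,3)))
ins_f=cv2.morphologyEx(ins,cv2.MORPH_CLOSE,np.ones((9,9)))
qi,_=rect(ins_f,42)
e=cv2.boxPoints(qi);L=[e[1]-e[0],e[2]-e[1]];ax=max(L,key=np.linalg.norm);ax/=np.linalg.norm(ax);ax*=np.sign(ax[0]);ay=np.array([-ax[1],ax[0]])
print("ax",ax,np.degrees(np.arctan2(ax[1],ax[0])),"ins-case",(np.array(qi[0])-qc[0])@ax,(np.array(qi[0])-qc[0])@ay)
# dark cutouts in insert frame
dark=((ins_f==0)|(g.max(2)<110)).astype(np.uint8)&(cv2.erode(m,np.ones((15,15)))>0)
dark=(dark&(g.max(2)<110)).astype(np.uint8)
for c in cv2.findContours(dark,cv2.RETR_EXTERNAL,cv2.CHAIN_APPROX_NONE)[0]:
    if cv2.contourArea(c)<600: continue
    p=(ray("wrist",c[:,0],42)[:,:2]-qi[0])@np.c_[ax,ay];print("cut rel insert centre x",p[:,0].min(),p[:,0].max(),"y",p[:,1].min(),p[:,1].max())
# tools
for n,z in [("slicer",40),("knife",40)]:
    for d in r.regions_of("wrist",n)[:3]: print(n,round(d["p"],2),d["uv"],d["region"].sum())
for n,z in [("slicer_place",42),("knife_notch",42)]:
    for d in r.regions_of("wrist",n)[:1]: print(n,d["p"],d["uv"])
E
```

```text
0.95 41310
((478.50445556640625, -226.71139526367188), (198.51548767089844, 292.94964599609375), 64.50069427490234)
((471.42095947265625, -224.56375122070312), (176.83297729492188, 250.3801727294922), 64.68963623046875)
ax [ 0.9 -0.4] -25.310366 ins-case -7.321681315985188 -1.0868647748684452
cut rel insert centre x -94.65840349716666 97.41021999417487 y -79.22871075985496 -9.20585517899601
cut rel insert centre x -107.69130470031851 110.39344192196094 y 8.607302421677597 77.48124194633145
slicer 0.9 [32.2, 170.1] 3433
slicer 0.65 [13.6, 286.0] 766
knife 0.64 [12.5, 284.4] 823
slicer_place 0.89 [269.8, 136.9]
knife_notch 0.92 [272.2, 135.0]
```

The insert measures 176.8 x 250.4 mm, as specified. Its centre is at about (471.4,-224.6), yaw -25.4°, shift about -7 mm. Next I'll look at the tools.

{"name": "drive_tool", "arguments": {
  "moves": [
    [0, [-1.3, -4.1, 0], 0],
    [0, [-1.3, -4.1, 0], 0],
    [0, [-1.3, -4.1, 0], 0],
    [0, [-1.3, -4.1, 0], 0],
    [0, [-1.3, -4.1, 0], 0]
  ]
}}

```text
t: 2.75
eef_pos: [497.6, -17.8, 330.7]
ee_rot: [[0.899, -0.437, 0.0], [-0.437, -0.899, -0.0], [0.0, -0.0, -1.0]]
contact_force: [0.8, -0.1, 0.0]
opening: 85.5
gripper_force: 0.0
```

{"name": "drive_tool", "arguments": {
  "moves": [
    [0, [-1.3, -4.1, 0], 0],
    [0, [-1.3, -4.1, 0], 0],
    [0, [-1.3, -4.1, 0], 0],
    [0, [0, 0, 0], -1.33],
    [0, [0, 0, 0], -1.33]
  ]
}}

```text
t: 3.25
eef_pos: [516.3, 110.4, 330.4]
ee_rot: [[0.987, -0.163, -0.0], [-0.163, -0.987, 0.001], [-0.0, -0.001, -1.0]]
contact_force: [-0.2, -0.8, -1.0]
opening: 85.1
gripper_force: 0.0
```

```bash
cat > tools.py <<'E'
from h import *
def axis(mask,zlo=30,zhi=50):
    # wooden part axis: centroid slices along principal axis
    ys,xs=np.nonzero(mask);w=ray("wrist",np.c_[xs,ys],40)[:,:2]
    c=w.mean(0);u=np.linalg.svd(w-c,full_matrices=False)[2][0];return c,u*np.sign(u[0]),w
E
python3 - <<'E'
from tools import *
np.set_printoptions(suppress=True,precision=1)
st();im=r.grab_frame("wrist");cv2.imwrite("pics/w2.png",im)
for n in ["slicer","knife"]:
    for d in r.regions_of("wrist",n)[:2]:
        m=d["region"];c,u,w=axis(m);s=(w-c)@u;n_=np.array([-u[1],u[0]]);t=(w-c)@n_
        print(n,round(d["p"],2),d["uv"],m.sum(),"c",c,"ang",np.degrees(np.arctan2(u[1],u[0])),"s",s.min(),s.max())
        for a in np.arange(s.min()+5,s.max(),15):
            k=abs(s-a)<4
            if k.sum(): print("  s%.0f lat %.1f..%.1f"%(a,t[k].min(),t[k].max()), "mid",c+u*a+n_*(t[k].min()+t[k].max())/2)
E
```

```text
t 3.25 pos [516.3 110.4 330.4] F [-0.2 -0.8 -1. ] open 85.1
[[0.987, -0.163, -0.0], [-0.163, -0.987, 0.001], [-0.0, -0.001, -1.0]]
slicer 0.7 [116.1, 192.3] 2253 c [513.3 309.8] ang 88.83749365079736 s -56.499683382820066 35.85006958998434
  s-51 lat -3.9..9.1 mid [509.6 258.3]
  s-36 lat -9.9..12.4 mid [511.3 273.3]
  s-21 lat -17.3..17.7 mid [512.6 288.3]
  s-6 lat -24.5..23.3 mid [513.7 303.2]
  s9 lat -30.6..26.7 mid [515.4 318.2]
  s24 lat -29.3..29.8 mid [513.5 333.3]
slicer 0.65 [316.4, 72.5] 4301 c [580.   51.8] ang -7.896055857020497 s -145.5427052486088 70.28181781682977
  s-141 lat -7.2..7.9 mid [440.8  71.5]
  s-126 lat -8.4..9.1 mid [455.6  69.4]
  s-111 lat -9.5..9.0 mid [470.4  66.7]
  s-96 lat -9.5..8.9 mid [485.3  64.7]
  s-81 lat -9.4..8.8 mid [500.1  62.6]
  s-66 lat -8.1..7.5 mid [515.   60.6]
  s-51 lat -6.8..7.5 mid [529.9  59.1]
  s-36 lat -6.7..6.2 mid [544.7  56.4]
  s-21 lat -4.3..3.8 mid [559.6  54.4]
  s-6 lat -3.1..3.8 mid [574.5  52.9]
  s9 lat -11.0..11.6 mid [589.4  50.8]
  s24 lat -23.2..22.7 mid [604.1  48.2]
  s39 lat -28.6..29.3 mid [619.1  46.7]
  s54 lat -29.4..29.0 mid [633.9  44.1]
  s69 lat -29.1..28.6 mid [648.7  42.1]
knife 0.97 [223.2, 154.0] 2703 c [540.8 171.5] ang 4.46062116120314 s -88.44257787970646 98.22935147055105
  s-83 lat -13.2..14.2 mid [457.5 165.5]
  s-68 lat -14.9..14.4 mid [472.6 166. ]
  s-53 lat -14.9..13.4 mid [487.5 166.7]
  s-38 lat -14.5..14.4 mid [502.5 168.5]
  s-23 lat -14.6..14.2 mid [517.4 169.5]
  s-8 lat -6.0..7.5 mid [532.3 171.7]
  s7 lat -6.7..8.6 mid [547.2 173. ]
  s22 lat -8.1..8.9 mid [562.2 173.6]
  s37 lat -8.3..9.5 mid [577.2 175. ]
  s52 lat -9.0..9.0 mid [592.2 175.6]
  s67 lat -9.0..7.2 mid [607.2 175.8]
  s82 lat -8.7..8.5 mid [622.1 177.8]
  s97 lat -8.4..7.4 mid [637.1 178.6]
```

View pics/w2.png

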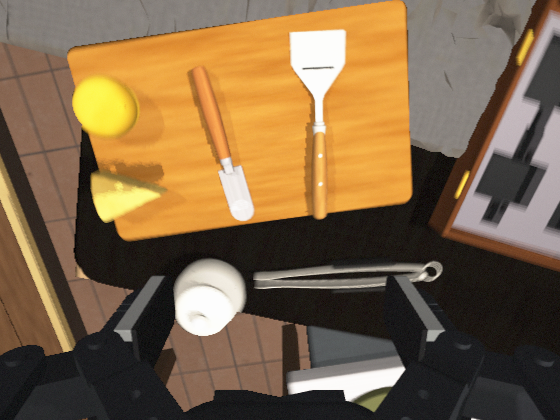

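The wrist view shows the slicer clearly (head 318,50, butt 320,215) and the knife (butt 198,70, tip 242,215). The first slicer region is a false hit on the wedge at (116,192). The lengths check at 216 and 187 mm. The slicer grip point is (491.4,64.1) at yaw -7.9°, and the knife grip point is (587.8,175.2) at yaw 4.2°. I'll go down on the slicer.

{"name": "drive_tool", "arguments": {
  "moves": [
    [0.3, [-0.34, 1.0, 4.5], -0.05],
    [0.3, [-0.34, 1.0, 4.5], -0.05],
    [0.4, [-0.34, 1.0, 4.5], -0.05],
    [0.4, [-0.34, 1.0, 4.5], -0.05],
    [0.4, [-0.34, 1.0, 4.5], -0.05]
  ]
}}

```text
t: 3.9
eef_pos: [491.4, 60.8, 104.3]
ee_rot: [[0.988, -0.153, 0.001], [-0.153, -0.988, 0.0], [0.001, -0.0, -1.0]]
contact_force: [0.0, 0.2, -0.3]
opening: 51.3
gripper_force: 0.0
```

```bash
cat > go.py <<'E'
from h import *
import sys
def go(x,y,z,yaw):
    # yaw: world angle of tool x, deg -> tool-frame shift in cm and roll units
    s=st();R=np.array(s["ee_rot"]);d=np.array([x,y,z])-s["eef_pos"]
    cur=np.degrees(np.arctan2(R[1,0],R[0,0]))
    print("to",(x,y,z,yaw),"shift cm",np.round(R.T@d/10,2),"roll",round(-((yaw-cur+90)%180-90)/6,2),"yaw",round(cur,1))
go(*map(float,sys.argv[1:]))
E
python3 go.py 491.4 64.1 33 -7.9
```

```text
t 3.9 pos [491.4  60.8 104.3] F [ 0.   0.2 -0.3] open 51.3
[[0.988, -0.153, 0.001], [-0.153, -0.988, 0.0], [0.001, -0.0, -1.0]]
to (491.4, 64.1, 33.0, -7.9) shift cm [-0.06 -0.33  7.13] roll -0.15 yaw -8.8
```

{"name": "drive_tool", "arguments": {
  "moves": [
    [0.5, [0, 0, 3.5], 0],
    [0.5, [0, 0, 2.0], 0],
    [0.5, [0, 0, 0], 0]
  ]
}}

```text
t: 4.2
eef_pos: [489.9, 60.9, 48.2]
ee_rot: [[0.988, -0.152, -0.005], [-0.152, -0.988, -0.001], [-0.005, 0.002, -1.0]]
contact_force: [-0.5, -0.3, -0.3]
opening: 42.7
gripper_force: 0.0
```

```bash
python3 go.py 491.4 64.1 33 -7.9
```

```text
t 4.2 pos [489.9  60.9  48.2] F [-0.5 -0.3 -0.3] open 42.7
[[0.988, -0.152, -0.005], [-0.152, -0.988, -0.001], [-0.005, 0.002, -1.0]]
to (491.4, 64.1, 33.0, -7.9) shift cm [ 0.11 -0.34  1.52] roll -0.14 yaw -8.7
```

{"name": "drive_tool", "arguments": {
  "moves": [
    [0.5, [0.15, -0.34, 1.0], -0.14],
    [0.5, [0, 0, 0.5], 0],
    [0.8, [0, 0, 0], 0],
    [1, [0, 0, 0], 0],
    [1, [0, 0, 0], 0]
  ],
  "squeeze": 50
}}

```text
t: 4.7
eef_pos: [493.9, 65.0, 36.2]
ee_rot: [[0.991, -0.134, 0.001], [-0.134, -0.991, 0.0], [0.001, -0.0, -1.0]]
contact_force: [0.6, -0.1, 1.3]
opening: 16.6
gripper_force: 48.8
```

{"name": "drive_tool", "arguments": {
  "moves": [
    [1, [0, 0, 0], 0],
    [1, [0, 0, 0], 0]
  ]
}}

```text
t: 4.9
eef_pos: [493.9, 65.0, 36.1]
ee_rot: [[0.991, -0.134, 0.001], [-0.134, -0.991, 0.0], [0.001, -0.0, -1.0]]
contact_force: [-0.9, 0.6, 6.4]
opening: 16.7
gripper_force: 49.2
```

```bash
python3 go.py 443.2 -162.5 110 -25.4
```

```text
t 4.9 pos [493.9  65.   36.1] F [-0.9  0.6  6.4] open 16.7
[[0.991, -0.134, 0.001], [-0.134, -0.991, 0.0], [0.001, -0.0, -1.0]]
to (443.2, -162.5, 110.0, -25.4) shift cm [-1.97 23.22 -7.4 ] roll 2.95 yaw -7.7
```

{"name": "drive_tool", "arguments": {
  "moves": [
    [1, [0, 0, -2], 0],
    [1, [0, 0, -3], 0],
    [1, [0, 0, -3.5], 0]
  ]
}}

```text
t: 5.2
eef_pos: [492.5, 64.7, 120.6]
ee_rot: [[0.991, -0.134, -0.003], [-0.134, -0.991, -0.0], [-0.003, 0.001, -1.0]]
contact_force: [0.2, -0.7, 0.4]
opening: 16.5
gripper_force: 49.1
```

{"name": "drive_tool", "arguments": {
  "moves": [
    [1, [-0.29, 3.88, 0], 0],
    [1, [-0.29, 3.88, 0], 0],
    [1, [-0.29, 3.88, 0], 0],
    [1, [-0.29, 3.88, 0], 0],
    [1, [-0.29, 3.88, 0], 0]
  ]
}}

```text
t: 5.7
eef_pos: [452.4, -126.9, 120.5]
ee_rot: [[0.991, -0.134, -0.0], [-0.134, -0.991, -0.0], [-0.0, 0.0, -1.0]]
contact_force: [1.0, 0.5, 0.2]
opening: 16.7
gripper_force: 49.1
```

{"name": "drive_tool", "arguments": {
  "moves": [
    [1, [-0.29, 3.88, 0], 0.9],
    [1, [0, 0, 0], 1.0],
    [1, [0, 0, 0], 1.05],
    [1, [0, 0, 0], 0]
  ]
}}

```text
t: 6.1
eef_pos: [444.7, -163.8, 120.4]
ee_rot: [[0.902, -0.431, -0.0], [-0.431, -0.902, -0.0], [-0.0, 0.0, -1.0]]
contact_force: [0.4, 0.6, -0.8]
opening: 16.5
gripper_force: 49.1
```

```bash
python3 go.py 445.4 -163.5 70 -25.4; python3 - <<'E'
from tools import *
np.set_printoptions(suppress=True,precision=1)
im=r.grab_frame("wrist");cv2.imwrite("pics/w3.png",im)
E
```

```text
t 6.1 pos [ 444.7 -163.8  120.4] F [ 0.4  0.6 -0.8] open 16.5
[[0.902, -0.431, -0.0], [-0.431, -0.902, -0.0], [-0.0, 0.0, -1.0]]
to (445.4, -163.5, 70.0, -25.4) shift cm [ 0.05 -0.06  5.04] roll -0.02 yaw -25.5
```

View pics/w3.png

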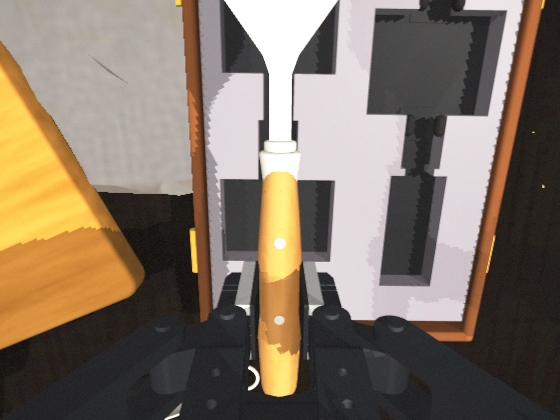

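The wrist view shows the slicer held level, with its axis at column 280. The notch spans columns 222 to 334, so it is centred sideways. I'll check the lengthwise match from the ferrule end (row 141) and the notch edges (rows 180 and 261).

```bash
python3 - <<'E'
from h import *
np.set_printoptions(suppress=True,precision=1)
a=np.radians(-25.4);ax=np.array([np.cos(a),np.sin(a)]);ay=np.array([-ax[1],ax[0]]);C=np.array([471.4,-224.6])
f=lambda uv,z:(ray("wrist",uv,z)[:,:2]-C)@np.c_[ax,ay]
print("notch +x edge (exp -24), -x edge (-80)",f([[222,180],[334,180],[222,261]],42).tolist())
print("head cut -x edge exp ~+64-2.3",f([[222,73],[334,73]],42).tolist())
t=(np.array(r.get_state()["eef_pos"])[:2]-C)@np.c_[ax,ay]
for z in(118,124,128):print("ferrule end rel TCP (exp +2-xgrip)",z,f([[280,141]],z)-t, "butt",f([[280,395]],z)-t)
print("tcp ins",t)
E
```

```text
notch +x edge (exp -24), -x edge (-80) [[-23.796911338109233, 79.58614746897204], [-23.632510296427416, 9.454734039589024], [-79.55933847091599, 82.10493779308068]]
head cut -x edge exp ~+64-2.3 [[38.99921731128803, 76.74964465934941], [39.15437602635704, 12.506100034648577]]
ferrule end rel TCP (exp +2-xgrip) 118 [[59.9 -0.2]] butt [[-66.9  -0.7]]
ferrule end rel TCP (exp +2-xgrip) 124 [[60.7 -0.2]] butt [[-61.   -0.6]]
ferrule end rel TCP (exp +2-xgrip) 128 [[61.2 -0.2]] butt [[-57.   -0.6]]
tcp ins [-50.2  43.9]
```

The insert edges match to 0.5 mm, and the TCP sits at insert (-50.2, 43.9) with the grip at slicer x ≈ -50. It is aligned, so I'll lower it.

{"name": "drive_tool", "arguments": {
  "moves": [
    [1, [0, 0, 3.5], 0],
    [1, [0, 0, 2.5], 0],
    [1, [0, 0, 1], 0],
    [1, [0, 0, 0.6], 0],
    [1, [0, 0, 0], 0]
  ],
  "squeeze": 70
}}

```text
t: 6.65
eef_pos: [445.4, -163.0, 44.4]
ee_rot: [[0.904, -0.427, 0.0], [-0.427, -0.904, 0.0], [-0.0, -0.0, -1.0]]
contact_force: [0.4, -0.3, 0.6]
opening: 16.0
gripper_force: 70.8
```

{"name": "drive_tool", "arguments": {
  "moves": [
    [1, [0, 0, 0.4], 0],
    [1, [0, 0, 0.3], 0],
    [1, [0, 0, 0.2], 0],
    [1, [0, 0, 0], 0]
  ]
}}

```text
t: 7.05
eef_pos: [445.2, -163.9, 35.8]
ee_rot: [[0.903, -0.429, 0.0], [-0.429, -0.903, -0.001], [0.001, 0.0, -1.0]]
contact_force: [-0.5, 0.5, -0.1]
opening: 16.0
gripper_force: 70.8
```

{"name": "drive_tool", "arguments": {
  "moves": [
    [1, [0, 0, 0.2], 0],
    [1, [0, 0, 0.2], 0],
    [1, [0, 0, 0], 0]
  ]
}}

```text
t: 7.35
eef_pos: [444.8, -164.0, 32.4]
ee_rot: [[0.903, -0.429, 0.0], [-0.429, -0.903, -0.001], [0.001, 0.001, -1.0]]
contact_force: [-3.8, -0.7, 16.7]
opening: 15.9
gripper_force: 72.6
```

{"name": "drive_tool", "arguments": {
  "moves": [
    [1, [0, 0, 0.2], 0],
    [1, [0, 0, 0], 0]
  ]
}}

```text
t: 7.55
eef_pos: [444.9, -164.0, 32.1]
ee_rot: [[0.903, -0.429, 0.001], [-0.429, -0.903, -0.003], [0.002, 0.002, -1.0]]
contact_force: [-9.9, 0.8, 40.6]
opening: 15.8
gripper_force: 75.4
```

```bash
python3 - <<'E'
from h import *
st();im=r.grab_frame("wrist");cv2.imwrite("pics/w4.png",im)
E
```

```text
t 7.55 pos [ 444.9 -164.    32.1] F [-9.9  0.8 40.6] open 15.8
[[0.903, -0.429, 0.001], [-0.429, -0.903, -0.003], [0.002, 0.002, -1.0]]
```

View pics/w4.png

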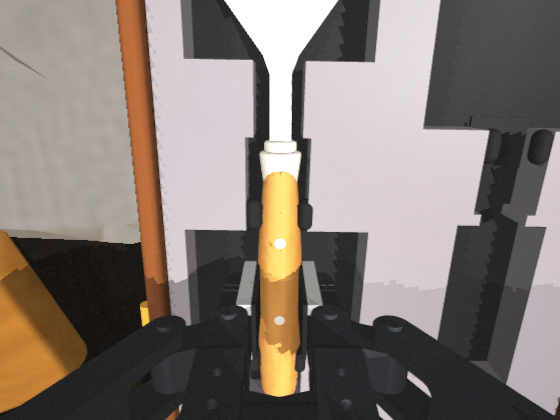

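The handle sits between the beads with its pixel position unchanged, so it hasn't slipped in the grip. The TCP height puts the underside at 26 mm, and the stop is stiff, so it looks seated. I'll release within the notch width and lift, then check by pressing over both bead pairs.

{"name": "drive_tool", "arguments": {
  "moves": [
    [1, [0, 0, -0.25], 0],
    [0.64, [0, 0, 0], 0],
    [0.64, [0, 0, 0], 0],
    [0.64, [0, 0, 0], 0],
    [0.64, [0, 0, -1.5], 0]
  ]
}}

```text
t: 8.1
eef_pos: [444.1, -163.0, 45.6]
ee_rot: [[0.904, -0.429, -0.003], [-0.429, -0.904, 0.001], [-0.004, 0.0, -1.0]]
contact_force: [-0.1, 0.6, 0.4]
opening: 30.8
gripper_force: 0.0
```

{"name": "drive_tool", "arguments": {
  "moves": [
    [1, [1.0, 0, -2.0], 0],
    [1, [2.2, 0, 0], 0],
    [1, [0, 0, 0], 0],
    [1, [0, 0, 0], 0]
  ]
}}

```text
t: 8.5
eef_pos: [473.7, -177.1, 66.4]
ee_rot: [[0.903, -0.429, -0.001], [-0.429, -0.903, 0.001], [-0.001, -0.0, -1.0]]
contact_force: [-0.2, 0.6, -0.5]
opening: -0.2
gripper_force: 0.0
```

```bash
python3 - <<'E'
from h import *
a=np.radians(-25.4);ax=np.array([np.cos(a),np.sin(a)]);ay=np.array([-ax[1],ax[0]]);C=np.array([471.4,-224.6])
s=st();print("ins",(np.array(s["eef_pos"])[:2]-C)@np.c_[ax,ay])
E
```

```text
t 8.5 pos [ 473.7 -177.1   66.4] F [-0.2  0.6 -0.5] open -0.2
[[0.903, -0.429, -0.001], [-0.429, -0.903, 0.001], [-0.001, -0.0, -1.0]]
ins [-18.33608761  43.92079651]
```

Over the neck pair. Press.

{"name": "drive_tool", "arguments": {
  "moves": [
    [1, [0, 0, 1.4], 0],
    [1, [0, 0, 0.5], 0],
    [1, [0, 0, 0.2], 0],
    [1, [0, 0, 0], 0]
  ]
}}

```text
t: 8.9
eef_pos: [472.9, -176.7, 45.7]
ee_rot: [[0.904, -0.428, -0.002], [-0.428, -0.904, 0.0], [-0.002, 0.0, -1.0]]
contact_force: [-0.4, 1.3, -0.7]
opening: 0.2
gripper_force: 0.1
```

{"name": "drive_tool", "arguments": {
  "moves": [
    [1, [0, 0, 0.2], 0],
    [1, [0, 0, 0.1], 0],
    [1, [0, 0, 0], 0]
  ]
}}

```text
t: 9.2
eef_pos: [473.3, -176.9, 44.9]
ee_rot: [[0.904, -0.429, -0.0], [-0.429, -0.904, -0.001], [0.0, 0.001, -1.0]]
contact_force: [-7.1, 2.9, 26.1]
opening: 0.0
gripper_force: 12.7
```

{"name": "drive_tool", "arguments": {
  "moves": [
    [1, [0, 0, -1.8], 0],
    [1, [-3.4, 0, 0], 0],
    [1, [-3.4, 0, 0], 0],
    [1, [0, 0, 0.8], 0],
    [1, [0, 0, 0], 0]
  ]
}}

```text
t: 9.7
eef_pos: [412.1, -147.8, 52.8]
ee_rot: [[0.904, -0.428, -0.0], [-0.428, -0.904, -0.0], [-0.0, 0.0, -1.0]]
contact_force: [-0.4, 0.1, 0.4]
opening: -0.2
gripper_force: 0.0
```

{"name": "drive_tool", "arguments": {
  "moves": [
    [1, [0, 0, 0.5], 0],
    [1, [0, 0, 0.3], 0],
    [1, [0, 0, 0.2], 0],
    [1, [0, 0, 0], 0]
  ]
}}

```text
t: 10.1
eef_pos: [413.9, -148.3, 44.8]
ee_rot: [[0.903, -0.429, 0.002], [-0.429, -0.903, -0.002], [0.003, 0.0, -1.0]]
contact_force: [-6.7, 3.1, 35.2]
opening: -0.2
gripper_force: 17.8
```

The slicer is firm at the same height over both pairs (44.9 and 44.8 mm) under 26 to 35 N, so it is home. Next is the knife.

{"name": "drive_tool", "arguments": {
  "moves": [
    [1, [0, 0, -4.5], 0],
    [0.5, [0, 0, -4.5], 0],
    [0.5, [0.23, -4.58, 0], 0],
    [0.5, [0.23, -4.58, 0], 0],
    [0.5, [0.23, -4.58, 0], 0]
  ]
}}

```text
t: 10.6
eef_pos: [479.3, -26.3, 133.4]
ee_rot: [[0.902, -0.431, 0.002], [-0.431, -0.902, -0.0], [0.002, -0.001, -1.0]]
contact_force: [-0.3, -0.6, -0.4]
opening: 42.7
gripper_force: 0.0
```

{"name": "drive_tool", "arguments": {
  "moves": [
    [0.5, [0.23, -4.58, 0], 0],
    [0.5, [0.23, -4.58, 0], 0],
    [0.5, [0.23, -4.58, 0], 0],
    [0.5, [0.23, -4.58, 0], 0],
    [0.5, [0.23, -4.58, 0], 0]
  ]
}}

```text
t: 11.1
eef_pos: [587.5, 176.9, 132.5]
ee_rot: [[0.903, -0.429, -0.0], [-0.429, -0.903, -0.0], [-0.0, 0.0, -1.0]]
contact_force: [1.1, -0.3, 0.1]
opening: 42.7
gripper_force: 0.0
```

{"name": "drive_tool", "arguments": {
  "moves": [
    [0.5, [0, 0, 0], -1.25],
    [0.5, [0, 0, 0], -1.25],
    [0.5, [0, 0, 0], -1.25],
    [0.5, [0, 0, 0], -1.2],
    [0.5, [0, 0, 0], 0]
  ]
}}

```text
t: 11.6
eef_pos: [586.7, 175.0, 132.3]
ee_rot: [[0.997, 0.076, -0.001], [0.076, -0.997, 0.0], [-0.001, -0.0, -1.0]]
contact_force: [0.6, 0.3, -0.7]
opening: 42.7
gripper_force: 0.0
```

```bash
python3 go.py 587.8 175.2 34 4.2
```

```text
t 11.6 pos [586.7 175.  132.3] F [ 0.6  0.3 -0.7] open 42.7
[[0.997, 0.076, -0.001], [0.076, -0.997, 0.0], [-0.001, -0.0, -1.0]]
to (587.8, 175.2, 34.0, 4.2) shift cm [ 0.12 -0.01  9.83] roll 0.03 yaw 4.4
```

{"name": "drive_tool", "arguments": {
  "moves": [
    [0.5, [0.1, 0, 4.5], 0.03],
    [0.5, [0, 0, 3.5], 0],
    [0.5, [0, 0, 1.5], 0],
    [0.5, [0, 0, 0.4], 0],
    [0.5, [0, 0, 0], 0]
  ]
}}

```text
t: 12.1
eef_pos: [587.7, 175.6, 34.3]
ee_rot: [[0.997, 0.071, 0.0], [0.071, -0.997, 0.0], [0.0, -0.0, -1.0]]
contact_force: [0.4, 0.3, 1.0]
opening: 42.4
gripper_force: 0.0
```

{"name": "drive_tool", "arguments": {
  "moves": [
    [0.8, [0, 0, 0], 0],
    [1, [0, 0, 0], 0],
    [1, [0, 0, 0], 0],
    [1, [0, 0, 0], 0],
    [1, [0, 0, 0], 0]
  ],
  "squeeze": 70
}}

```text
t: 12.6
eef_pos: [588.4, 175.8, 35.8]
ee_rot: [[0.997, 0.072, 0.003], [0.072, -0.997, 0.001], [0.003, -0.001, -1.0]]
contact_force: [-1.0, 0.3, 6.4]
opening: 16.6
gripper_force: 68.6
```

{"name": "drive_tool", "arguments": {
  "moves": [
    [1, [0, 0, -2], 0],
    [1, [0, 0, -3], 0],
    [1, [0, 0, -3.5], 0],
    [1, [0, 0, -1], 0],
    [1, [0, 0, 0], 0]
  ]
}}

```text
t: 13.1
eef_pos: [588.3, 175.5, 131.1]
ee_rot: [[0.997, 0.072, 0.004], [0.072, -0.997, 0.001], [0.004, -0.001, -1.0]]
contact_force: [0.1, 0.1, -1.1]
opening: 17.1
gripper_force: 69.0
```

```bash
python3 go.py 492.4 -283.2 130 -25.4; python3 - <<'E'
from h import *
cv2.imwrite("pics/w5.png",r.grab_frame("wrist"))
E
```

```text
t 13.1 pos [588.3 175.5 131.1] F [ 0.1  0.1 -1.1] open 17.1
[[0.997, 0.072, 0.004], [0.072, -0.997, 0.001], [0.004, -0.001, -1.0]]
to (492.4, -283.2, 130.0, -25.4) shift cm [-1.285e+01  4.507e+01  3.000e-02] roll 4.92 yaw 4.1
```

View pics/w5.png

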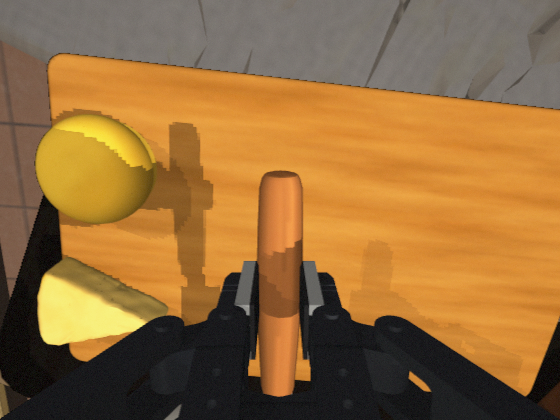

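The knife is held level, butt forward (281,172), in line with the fingers, and the cheeses are undisturbed. Carry it to the case.

{"name": "drive_tool", "arguments": {
  "moves": [
    [1, [-1.285, 4.5, 0], 0],
    [1, [-1.285, 4.5, 0], 0],
    [1, [-1.285, 4.5, 0], 0],
    [1, [-1.285, 4.5, 0], 0],
    [1, [-1.285, 4.5, 0], 0]
  ]
}}

```text
t: 13.65
eef_pos: [537.7, -55.7, 127.3]
ee_rot: [[0.997, 0.072, -0.003], [0.072, -0.997, 0.0], [-0.003, -0.0, -1.0]]
contact_force: [0.5, -0.8, -0.9]
opening: 16.3
gripper_force: 69.0
```

{"name": "drive_tool", "arguments": {
  "moves": [
    [1, [-1.285, 4.5, 0], 0],
    [1, [-1.285, 4.5, 0], 0],
    [1, [-1.285, 4.5, 0], 0],
    [1, [-1.285, 4.5, 0], 0],
    [1, [-1.285, 4.5, 0], 0]
  ]
}}

```text
t: 14.15
eef_pos: [489.8, -284.5, 127.3]
ee_rot: [[0.997, 0.072, -0.002], [0.072, -0.997, 0.001], [-0.002, -0.002, -1.0]]
contact_force: [1.3, -1.0, -0.8]
opening: 16.6
gripper_force: 69.0
```

{"name": "drive_tool", "arguments": {
  "moves": [
    [1, [0, 0, 0], 1.23],
    [1, [0, 0, 0], 1.23],
    [1, [0, 0, 0], 1.23],
    [1, [0, 0, 0], 1.23],
    [1, [0, 0, 0], 0]
  ]
}}

```text
t: 14.65
eef_pos: [490.6, -282.5, 127.4]
ee_rot: [[0.903, -0.43, -0.003], [-0.43, -0.903, 0.001], [-0.003, 0.0, -1.0]]
contact_force: [0.0, 0.1, -1.8]
opening: 17.1
gripper_force: 69.0
```

```bash
python3 go.py 492.3 -283.2 60 -25.4; python3 - <<'E'
from h import *
np.set_printoptions(suppress=True,precision=1)
cv2.imwrite("pics/w6.png",r.grab_frame("wrist"))
a=np.radians(-25.4);ax=np.array([np.cos(a),np.sin(a)]);ay=np.array([-ax[1],ax[0]]);C=np.array([471.4,-224.6])
s=r.get_state();t=np.array(s["eef_pos"])
G=lambda x,y,z:np.r_[C+x*ax+y*ay,z]
print("exp butt px if xgrip -44.1:",proj("wrist",[np.r_[t[:2]+50.9*ax,t[2]-5.8+h] for h in(6,10,14)]).tolist())
print("exp notch corners",proj("wrist",[G(72,-8,42),G(72,-80,42),G(16,-8,42)]).tolist(),"channel end",proj("wrist",[G(97.3,-32,42),G(97.3,-56,42)]).tolist())
E
```

```text
t 14.65 pos [ 490.6 -282.5  127.4] F [ 0.   0.1 -1.8] open 17.1
[[0.903, -0.43, -0.003], [-0.43, -0.903, 0.001], [-0.003, 0.0, -1.0]]
to (492.3, -283.2, 60.0, -25.4) shift cm [ 0.2  -0.01  6.74] roll -0.02 yaw -25.5
exp butt px if xgrip -44.1: [[279.38095387402427, 164.76829340613656], [279.3988174596984, 166.7087347324891], [279.4176754551019, 168.75719433519774]]
exp notch corners [[222.90371894359518, 172.15728891202974], [335.03844167190283, 172.4869883218104], [226.48659667994062, 252.0791069995096]] channel end [[259.77860745948783, 132.18153314826566], [298.440997542177, 132.3003554092651]]
```

View pics/w6.png

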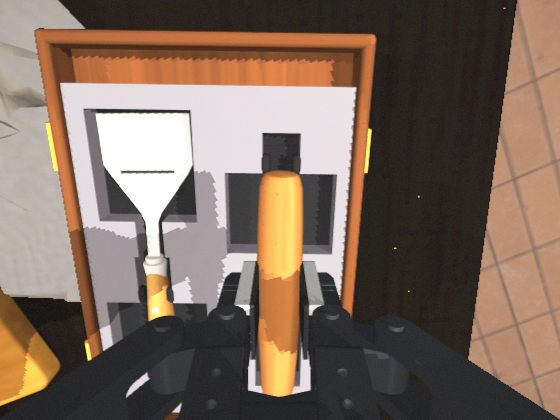

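The slicer lies flat in its cutout. The knife axis is at column 280.5 and the channel centre is at 281.3, so they are aligned within 1 mm. Lower.

{"name": "drive_tool", "arguments": {
  "moves": [
    [1, [0.2, 0.05, 4.0], 0],
    [1, [0, 0, 2.5], 0],
    [1, [0, 0, 1.3], 0],
    [1, [0, 0, 0.4], 0],
    [1, [0, 0, 0], 0]
  ]
}}

```text
t: 15.2
eef_pos: [493.2, -284.1, 46.8]
ee_rot: [[0.904, -0.428, -0.0], [-0.428, -0.904, 0.0], [-0.001, -0.0, -1.0]]
contact_force: [0.7, 0.6, -0.5]
opening: 16.7
gripper_force: 69.0
```

{"name": "drive_tool", "arguments": {
  "moves": [
    [1, [-0.06, -0.02, 0.4], 0],
    [1, [0, 0, 0.3], 0],
    [1, [0, 0, 0.3], 0],
    [1, [0, 0, 0], 0]
  ]
}}

```text
t: 15.6
eef_pos: [493.3, -284.0, 37.8]
ee_rot: [[0.903, -0.429, 0.002], [-0.429, -0.903, -0.001], [0.002, 0.0, -1.0]]
contact_force: [-0.7, 0.2, 3.5]
opening: 16.8
gripper_force: 69.8
```

{"name": "drive_tool", "arguments": {
  "moves": [
    [1, [0, 0, 0.3], 0],
    [1, [0, 0, 0.2], 0],
    [1, [0, 0, 0.1], 0],
    [1, [0, 0, 0], 0]
  ]
}}

```text
t: 16.0
eef_pos: [492.9, -283.8, 31.9]
ee_rot: [[0.903, -0.429, 0.001], [-0.429, -0.903, -0.001], [0.001, 0.0, -1.0]]
contact_force: [-2.4, 1.1, 11.4]
opening: 16.7
gripper_force: 70.8
```

{"name": "drive_tool", "arguments": {
  "moves": [
    [1, [0, 0, 0.2], 0],
    [1, [0, 0, 0], 0]
  ]
}}

```text
t: 16.2
eef_pos: [492.9, -283.8, 31.7]
ee_rot: [[0.903, -0.429, 0.001], [-0.429, -0.903, -0.002], [0.002, 0.001, -1.0]]
contact_force: [-6.9, 3.7, 28.9]
opening: 16.6
gripper_force: 72.8
```

{"name": "drive_tool", "arguments": {
  "moves": [
    [1, [0, 0, -0.25], 0],
    [0.64, [0, 0, 0], 0],
    [0.64, [0, 0, 0], 0],
    [0.64, [0, 0, 0], 0],
    [0.64, [0, 0, -1.5], 0]
  ]
}}

```text
t: 16.7
eef_pos: [491.4, -283.2, 44.7]
ee_rot: [[0.903, -0.429, -0.003], [-0.429, -0.903, 0.002], [-0.004, -0.0, -1.0]]
contact_force: [-0.4, -0.0, 0.1]
opening: 30.9
gripper_force: 0.0
```

{"name": "drive_tool", "arguments": {
  "moves": [
    [1, [1.0, 0, -2.0], 0],
    [1, [2.3, 0, 0], 0],
    [1, [0, 0, 0], 0],
    [1, [0, 0, 1.4], 0],
    [1, [0, 0, 0], 0]
  ]
}}

```text
t: 17.2
eef_pos: [520.2, -297.0, 49.8]
ee_rot: [[0.903, -0.429, -0.004], [-0.429, -0.903, 0.002], [-0.005, -0.0, -1.0]]
contact_force: [-1.1, -0.6, -0.7]
opening: -0.1
gripper_force: 0.0
```

{"name": "drive_tool", "arguments": {
  "moves": [
    [1, [0.2, 0, 0.3], 0],
    [1, [0, 0, 0.2], 0],
    [1, [0, 0, 0.1], 0],
    [1, [0, 0, 0], 0]
  ]
}}

```text
t: 17.6
eef_pos: [524.1, -298.7, 46.4]
ee_rot: [[0.903, -0.429, -0.0], [-0.429, -0.903, 0.0], [-0.0, -0.0, -1.0]]
contact_force: [0.3, -0.0, -0.2]
opening: 0.3
gripper_force: 0.0
```

{"name": "drive_tool", "arguments": {
  "moves": [
    [1, [0, 0, 0.15], 0],
    [1, [0, 0, 0.15], 0],
    [1, [0, 0, 0.1], 0],
    [1, [0, 0, 0], 0]
  ]
}}

```text
t: 18.0
eef_pos: [524.6, -299.0, 44.3]
ee_rot: [[0.903, -0.429, 0.001], [-0.429, -0.903, -0.001], [0.002, 0.001, -1.0]]
contact_force: [-4.0, 1.7, 14.5]
opening: 0.3
gripper_force: 7.5
```

Press a little more, then move to the neck pair.

{"name": "drive_tool", "arguments": {
  "moves": [
    [1, [0, 0, 0.15], 0],
    [1, [0, 0, 0], 0]
  ]
}}

```text
t: 18.2
eef_pos: [524.7, -299.0, 44.1]
ee_rot: [[0.903, -0.429, 0.002], [-0.429, -0.903, -0.002], [0.002, 0.001, -1.0]]
contact_force: [-7.0, 2.5, 26.7]
opening: 0.1
gripper_force: 12.9
```

{"name": "drive_tool", "arguments": {
  "moves": [
    [1, [0, 0, -1.8], 0],
    [1, [-3.4, 0, 0], 0],
    [1, [-3.4, 0, 0], 0],
    [1, [0, 0, 0.8], 0],
    [1, [0, 0, 0], 0]
  ]
}}

```text
t: 18.7
eef_pos: [462.4, -269.6, 50.7]
ee_rot: [[0.903, -0.429, -0.001], [-0.429, -0.903, -0.0], [-0.0, 0.0, -1.0]]
contact_force: [0.3, 0.6, -0.1]
opening: 0.0
gripper_force: 0.0
```

{"name": "drive_tool", "arguments": {
  "moves": [
    [1, [0, 0, 0.5], 0],
    [1, [0, 0, 0.3], 0],
    [1, [0, 0, 0.1], 0],
    [1, [0, 0, 0], 0]
  ]
}}

```text
t: 19.1
eef_pos: [464.4, -270.2, 44.4]
ee_rot: [[0.903, -0.429, 0.002], [-0.429, -0.903, -0.002], [0.003, 0.001, -1.0]]
contact_force: [-7.0, 2.9, 31.2]
opening: -0.0
gripper_force: 15.6
```

The knife is firm at 44.1 and 44.4 mm over both pairs. I'll back off and check with a last picture.

{"name": "drive_tool", "arguments": {
  "moves": [
    [1, [0, 0, -4], 0],
    [1, [0, 0, -4.5], 0],
    [1, [-3, 0, -4.5], 0],
    [1, [-4, 0, -4.5], 0],
    [1, [0, 0, 0], 0]
  ]
}}

```text
t: 19.6
eef_pos: [407.7, -243.2, 210.3]
ee_rot: [[0.903, -0.429, 0.005], [-0.429, -0.903, -0.004], [0.006, 0.002, -1.0]]
contact_force: [0.6, -0.0, -0.3]
opening: -0.4
gripper_force: 0.0
```

```bash
python3 - <<'E'
from h import *
st();im=r.grab_frame("wrist");cv2.imwrite("pics/w7.png",im)
E
```

```text
t 19.6 pos [ 407.7 -243.2  210.3] F [ 0.6 -0.  -0.3] open -0.4
[[0.903, -0.429, 0.005], [-0.429, -0.903, -0.004], [0.006, 0.002, -1.0]]
```

View pics/w7.png

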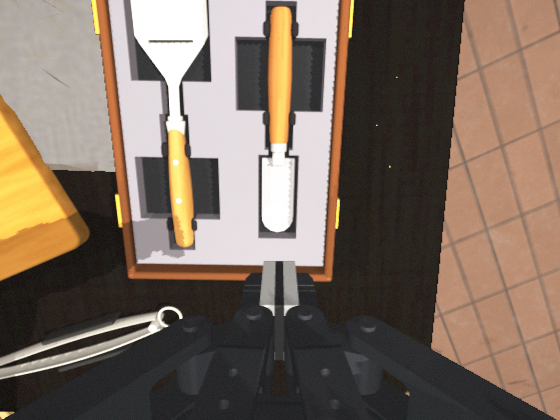

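Both tools lie flat in their own cutouts: the slicer at (180,180), the knife at (280,75) with its blade at (278,195). The gripper is clear, so I'm handing in.

```bash
python3 -c "
from rig import r
print(r.close_job())"
```

```text
the job is handed in; nothing more can be done
None
```

Both cheese tools are in their own cutouts and were firm over both bead pairs when pressed with 26–35 N; the job was handed in at about 20 s, but no verdict came back.

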